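# Lock the sloping-lid tool case with its toggle key

## Robot

A 6-joint arm with a two-finger parallel gripper is mounted at the origin on a cart in front of the work surface, level with it; the furniture and walls round the work are solid. World frame = base frame: x ahead of the robot, y to its left, z up, the work surface at z = 0. Lengths are in m, angles in degrees, forces in N, time in s.
With the tool pointing down it reaches from about 0.35 to 0.875 m from the base axis. Payload 4.2 kg.
Tool frame: the origin (TCP) lies on the centre line of the jaws, within the pads' length; the fingertips stand 19 mm ahead of it and the grasp point (between the pads) is the TCP; x points along the fingers, y is the direction in which the jaws open and shut, and the axes are right-handed (so a half turn about x gives the same grasp; the last joint's range is limited). The gripper opens to 87 mm and grips with 3 to 60 N. Pads are 19 mm wide; open, the fingers measure 117 mm over their backs; the gripper's body (75 mm by 190 mm) begins 51 mm behind the grasp point.
Start: joints at [-57.834, 22.042, 0.453, 0, -68.411, -14.817], TCP at [0.186, -0.597, 0.242] pointing down, gripper open.
Joint ranges: [-179.83, 179.83], [-69.29, 118.12], [-61.27, 80.66], [-181.25, 117.63], [-171.15, -9.14], [-177.46, 177.46]. Speed limits (degrees/s): [159.86, 159.86, 180, 180, 180, 180].

## Interface

Orientations are given as a 3x3 rotation matrix whose columns are the frame's x, y, z axes.
In Python, from station import r, viewer, job, spotter gives the robot as it stands.
- The arm moves only by the tool play_rows, never from a script. Its argument "commands" is a list of rows, each an object of numbers: "fingers": the gripper command: -1 is fully open, 1 is shut, values between are in proportion; "tx", "ty", "tz": the shift along the tool's x, y, z normalised to -1 to 1, where 1 is 750 mm; "ax", "ay", "az": the turn, a rotation vector about the tool's x, y, z normalised to -1 to 1, where 1 is pi rad. In form: [{"fingers": .., "tx": .., "ty": .., "tz": .., "ax": .., "ay": .., "az": ..}, ...]. A call has 1 to 5 rows; each row is the pose to reach, as a shift and turn from the pose commanded when the call began, along the tool's axes at that moment, turning the shorter way round; what a row does not reach only later rows make up. A row lasts 1/12 s, in which the tool goes at most 41.7 mm and 7.16 degrees, less where a joint would pass 70% of its speed; a pose out of reach is approached as far as the arm can. A call with a number of a shift or a turn outside -1 to 1 is refused whole. A call with a gripper value outside its range is refused whole. The fingers move at their own pace and stop on an object; the grip force is fixed at half the most. Time passes only in rows, so rows that repeat a pose let the fingers close. It gives the time, the measured TCP pose, the force and the opening at its end, in the units of the state.
- r.sense(): the state, without advancing time (a new reading comes with each control period).
- viewer.capture(name): name is "scene" or "top"; returns a dict with "image" (384x512x3 uint8, red, green, blue), "fx", "fy", "cx", "cy" (pixels), "dist" ([k1, k2, p1, p2, k3] as OpenCV has them; the pictures are not rectified), "R" (3x3) and "t" (3): a world point X has camera coordinates R X + t. Camera axes: x right, y down, z forward; pixel columns grow to the right and rows downward; lengths in m; the calibration is good to about 2 mm. A picture is of the moment at which its call begins. There is no depth.
- job.finish_job(): hands the job in, once; it reports no verdict.
Trained networks look in a picture, given as the dict that the camera call returned (one of the last four; its "shot" number tells which), for a name from the list of things; names that differ only in an ending like _2 or _b are one class to them, and where a whole thing is asked for, a point or a joint stands for the part that bears it (a point fixed in the world has none). Each returns a list of dicts, best first, with "score" (0 to 1); they miss things now and then, are a little off and sometimes report something else, mostly with a low value. They report only what shows in the picture. A call takes as long as a camera call.
- spotter.find_in(name, picture): "uv" ([column, row] in pixels, amid what is visible of it).
- spotter.silhouettes(name, picture): "region" (384x512 bool, what is visible of it) and "uv" ([column, row] in pixels, amid what is visible of it).
The state is a dict: "time_s": time; "joints": joint angles; "joint_velocities": joint speeds; "effort": joint torques, N m; "tcp_pos": TCP position; "ee_rot": TCP orientation; "wrist_force": force on the tool from outside, world axes, zero at the start; "moment": the same for the moment, N m; "gripper_width": opening from 0.0 (shut) to 1.0 (fully open).
Only numpy, scipy, OpenCV 4.12 (cv2) and the standard library are available. Lean on these libraries where they do the work, as an engineer would, in place of code of your own. Each camera call takes 0.05 s, during which the arm holds its last target. There are 200 camera calls.

## Task

Shut the sloping lid of the small tool case fully, then lock it: take the T-shaped toggle key out of its stand, pass its crossbar through the slot in the lid until the key's round flange sits flat on the lid, give it a quarter turn so that the crossbar lies across the slot underneath, and let go. Do not shove the pot or the hair clip that lie beside the work.

Things in the scene. Friction and masses are not known exactly. Their poses are not given: they have to be found in the camera images.
- case: Fixed grey metal case, 140 mm deep (x), 140 mm wide (y). Origin: centre of underside; x from the low front (to the robot) to the high back, z up. Front wall 80 mm high, back 145 mm: the rim slopes 25 degrees. Hinge line along y at x +70, z 145 mm. 2 mm under the shut lid is a fixed 4 mm steel keeper plate with a slot like the lid's, 1 mm larger.
- case_lid (a joint): Lid angle in rad: 0 = shut (lid slopes 25 degrees, low side in front), growing as the front edge rises; stops at 1.3. The hinge is stiff (0.25 N m): the lid stays where it is left; 2 to 3 N down near its front edge moves it.
- lid_slot (a point): Centre of the slot, on the upper face of the aluminium lid (144 mm wide, 154 mm hinge to front edge, 6 mm thick). Moves with the lid. x uphill in the lid plane to the hinge (77 mm along +x, 6 mm below), y along the slot, z out of the upper face. Slot 50 mm long (y), 13 mm wide (x), with an 18 mm square widening in its middle for the key's stem.
- lid_tab (a point): Middle of the lid's front edge, on its upper face, 77 mm from the slot's centre; a flat finger tab 50 mm wide sticks out 11 mm from here. Moves with the lid; axes as lid_slot.
- stand: Fixed grey plastic block, 60 (x) by 80 (y) by 36 mm high. Origin: centre of underside. In its top a pocket 54 mm long (y), 16 mm wide, 30 mm deep holds the key upright at the start: flange on the block's top, crossbar along the block's y.
- key: Toggle key, 71 mm tall, 63 to 126 g. Origin: centre of the underside of its round flange (36 mm across, 4 thick); z along its axis to the grip. Grip tab 14 mm thick (x), 40 wide (y), z +4 to +47 mm. Below: stem 14 mm across, and at z -15 to -24 mm a crossbar 44 mm long (y), 9 thick (x). Seated in the shut lid, its origin is at lid_slot; the bar is then 3 mm clear of the keeper, turns both ways.
- pot: Loose closed cosmetic pot, 84 mm across, 27 mm high, standing on the worktop behind the work. Origin: centre of underside.
- clip: Loose black hair clip, 104 mm long, 18 mm wide, 15 mm high, lying on the worktop near its front edge. Origin: centre of underside.

How it is judged:
By the outcome, as a careful person would: the job done as asked, in the order asked, and still so for the second after the job is handed in, with the robot touching nothing.
It also fails if it takes over 70 s, if anything falls off the work surface, if the arm or the gripper's body presses on something with over 40 N, if the wrist force passes 120 N, or if a joint passes its speed limit or range.

## Working session

There is one attempt and no reset: what is moved stays moved. The work goes in short steps, Python scripts to look and compute and a tool call to move; the robot and the scene stay as the last step left them, time stands still between calls to the robot, and variables do not carry over. Pictures are saved under pics/ and viewed, about 8 in all and at most 12, crops included, and the job is handed in when it is done.

Besides the shell and the picture viewer there is one more tool, called after "Call:" as name(argument=value, ...), one argument or row to a line, values as JSON. play_rows: Moves the arm, as the interface text tells. Its arguments: {"type":"object","properties":{"commands":{"type":"array"}},"required":["commands"]}

```bash
ls; mkdir -p pics; python3 - <<'E'
from station import r, viewer, job, spotter
import cv2,numpy as np
s=r.sense();print({k:np.round(v,3).tolist() for k,v in s.items()})
ims=[]
for n in("scene","top"):
    p=viewer.capture(n);ims.append(p["image"][:,:,::-1].copy())
    print(n,p["fx"],p["fy"],p["cx"],p["cy"],np.round(p["dist"],4).tolist(),np.round(p["R"],4).tolist(),np.round(p["t"],4).tolist())
    for k in("case","case_lid","lid_slot","lid_tab","stand","key","pot","clip"):
        f=spotter.find_in(k,p);print(k,[(np.round(q["uv"],1).tolist(),round(q["score"],2)) for q in f[:2]])
cv2.imwrite("pics/s0.png",cv2.resize(ims[0],(800,600)));cv2.imwrite("pics/t0.png",cv2.resize(ims[1],(800,600)))
E
```

```text
pics
{'time_s': 0.0, 'joints': [-57.836, 22.093, 0.38, -0.029, -68.41, -14.818], 'joint_velocities': [0.01, 0.062, -0.016, 0.055, 0.011, 0.008], 'effort': [0.0, -39.067, 18.741, 4.22, 0.011, -0.0], 'tcp_pos': [0.186, -0.596, 0.24], 'ee_rot': [[-0.001, -0.298, 0.955], [0.002, 0.955, 0.298], [-1.0, 0.002, -0.0]], 'wrist_force': [0.182, 0.451, 0.242], 'moment': [0.015, 0.023, 0.028], 'gripper_width': 1.0}
scene 458.8264605920883 458.8264605920883 253.8931220491516 189.20399274265367 [-0.0794, 0.0, 0.0, 0.0, 0.0] [[-0.6699, -0.7423, 0.0127], [-0.5852, 0.5174, -0.6244], [0.4569, -0.4257, -0.781]] [0.1902, 0.5637, 0.7384]
case [([224.2, 239.3], 0.82)]
case_lid [([222.8, 226.4], 0.96)]
lid_slot [([222.6, 230.1], 0.75)]
lid_tab [([221.4, 228.0], 0.73)]
stand [([318.8, 209.3], 0.93)]
key [([330.0, 201.5], 0.61)]
pot [([212.1, 177.5], 0.71)]
clip [([293.5, 264.1], 0.79)]
top 454.39868743650135 454.39868743650135 257.4072385401761 188.98672313541397 [0.0619, 0.0, 0.0, 0.0, 0.0] [[0.0169, -0.9996, 0.0212], [-0.9874, -0.0201, -0.1573], [0.1576, -0.0183, -0.9873]] [-0.2905, 0.584, 1.0177]
case [([198.4, 205.2], 0.63)]
case_lid [([193.1, 205.5], 0.72)]
lid_slot [([192.7, 206.1], 0.79)]
lid_tab [([191.4, 205.6], 0.72), ([243.8, 254.8], 0.55)]
stand [([312.9, 239.5], 0.93), ([241.4, 256.9], 0.29)]
key [([316.5, 235.5], 0.47)]
pot [([257.8, 127.4], 0.86)]
clip [([243.8, 254.1], 0.63), ([192.4, 204.7], 0.35)]
```

View pics/s0.png

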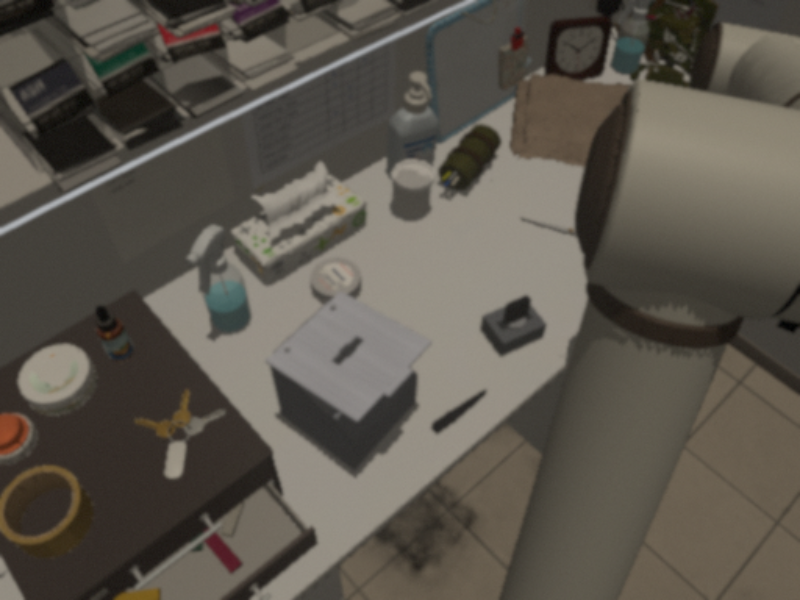

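View pics/t0.png

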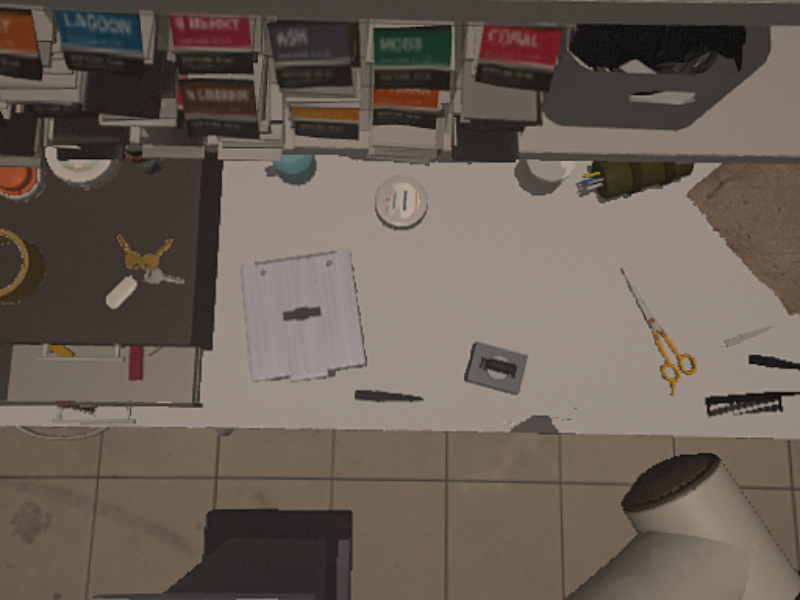

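```bash
cat > h.py <<'E'
import numpy as np,cv2
from scipy.optimize import minimize
from station import r, viewer, job, spotter
def proj(p,X):
    R=np.array(p["R"]);K=np.array([[p["fx"],0,p["cx"]],[0,p["fy"],p["cy"]],[0,0,1.]])
    return cv2.projectPoints(np.float64(X).reshape(-1,1,3),cv2.Rodrigues(R)[0],np.float64(p["t"]),K,np.float64(p["dist"]))[0][:,0]
def ray(p,uv):
    K=np.array([[p["fx"],0,p["cx"]],[0,p["fy"],p["cy"]],[0,0,1.]]);R=np.array(p["R"])
    n=cv2.undistortPoints(np.float64(uv).reshape(1,1,2),K,np.float64(p["dist"]))[0,0]
    return -R.T@np.array(p["t"]),R.T@np.array([n[0],n[1],1])
def onz(p,uv,z):
    o,d=ray(p,uv);return o+d*(z-o[2])/d[2]
def box(x,y,z): return np.array([[a,b,c] for a in x for b in y for c in z])
def Rz(a): c,s=np.cos(a),np.sin(a);return np.array([[c,-s,0],[s,c,0],[0,0,1]])
LID=[box((-.077,.077),(-.072,.072),(-.006,0)),box((-.088,-.07),(-.025,.025),(-.004,0))]
CASE=[np.array([[x,y,z] for x,h in((-.07,.08),(.07,.145)) for y in(-.07,.07) for z in(0,h)])]
STAND=[box((-.03,.03),(-.04,.04),(0,.036))]
KEY=[box((-.007,.007),(-.02,.02),(.004,.047)),np.array([[.018*np.cos(t),.018*np.sin(t),z] for t in np.linspace(0,6.28,24) for z in(0,.004)])]
def Rlid(yaw,a):
    b=np.radians(25)-a;c,s=np.cos(b),np.sin(b)
    return Rz(yaw)@np.array([[c,0,-s],[0,1,0],[s,0,c]])
def slot(x,y,yaw,a):
    R=Rlid(yaw,a);return np.array([x,y,0])+Rz(yaw)@[.07,0,.145]-R@[.077,0,-.006],R
def render(p,parts,S=4):
    m=np.zeros((384*S,512*S),np.uint8)
    for P in parts:
        cv2.fillConvexPoly(m,cv2.convexHull(np.int32(np.round((proj(p,P)+.5)*S))),1)
    return cv2.resize(m*255,(512,384),interpolation=cv2.INTER_AREA)/255.
def fit(pairs,parts,x0,step):
    def f(q):
        e=0
        P=parts(q)
        for p,m in pairs:
            a=render(p,P);e+=1-np.minimum(a,m).sum()/np.maximum(a,m).sum()
        return e
    s=np.vstack([x0]+[np.array(x0)+np.eye(len(x0))[i]*step[i] for i in range(len(x0))])
    o=minimize(f,x0,method="Nelder-Mead",options=dict(initial_simplex=s,maxiter=250,xatol=1e-4,fatol=1e-4))
    return o.x,o.fun
def sil(name,p):
    q=spotter.silhouettes(name,p);return np.float64(q[0]["region"]) if q else None
E
cat > m.py <<'E'
from h import *
ps=[viewer.capture("scene"),viewer.capture("top")]
L=[(p,sil("case_lid",p)) for p in ps]
C=[sil("case",p) for p in ps]
print([m.sum() for _,m in L],[c.sum() for c in C],[np.minimum(c,l[1]).sum() for c,l in zip(C,L)])
pl=lambda q:[slot(*q)[0]+P@slot(*q)[1].T for P in LID]
pc=lambda q:pl(q)+[P@Rz(q[2]).T+[q[0],q[1],0] for P in CASE]
g=onz(ps[1],(192.7,200),.15)
best=min((fit(L,pl,[g[0],g[1],0.1,a],[.02,.02,.1,.2]) for a in(.1,.4,.7)),key=lambda t:t[1]);print("lid",best)
U=[(p,np.maximum(c,l[1])) for p,c,l in zip(ps,C,L)]
b2=fit(L+U,lambda q:None,best[0],[.01]*4) if 0 else None
def fboth(q):
    e=0
    for (p,m),(_,u) in zip(L,U):
        for P,t in((pl(q),m),(pc(q),u)):
            a=render(p,P);e+=1-np.minimum(a,t).sum()/np.maximum(a,t).sum()
    return e
o=minimize(fboth,best[0],method="Nelder-Mead",options=dict(initial_simplex=np.vstack([best[0]]+[best[0]+np.eye(4)[i]*[.01,.01,.05,.1][i] for i in range(4)]),maxiter=250));print("both",o.x,o.fun,slot(*o.x)[0])
S=[(p,np.maximum(sil("stand",p),k if (k:=sil("key",p)) is not None else 0)) for p in ps]
ks=lambda q:[P@Rz(q[2]).T+[q[0],q[1],0] for P in STAND]+[P@Rz(q[2]).T+[q[0],q[1],.036] for P in KEY]
g=onz(ps[1],(316,238),.03)
s=min((fit(S,ks,[g[0],g[1],a],[.01,.01,.1]) for a in(-.3,.0)),key=lambda t:t[1]);print("stand",s)
for n in("pot","clip"):
    q=spotter.silhouettes(n,ps[1])[0];ys,xs=np.nonzero(q["region"]);rc=cv2.minAreaRect(np.float32(np.c_[xs,ys]));print(n,[onz(ps[1],c,.015).round(3).tolist() for c in cv2.boxPoints(rc)])
ov=[]
for p in ps:
    im=cv2.resize(p["image"][:,:,::-1],None,fx=4,fy=4)
    for P in pc(o.x)+ks(s[0]): cv2.polylines(im,[cv2.convexHull(np.int32((proj(p,P)+.5)*4))],True,(0,255,0),1)
    c=proj(p,slot(*o.x)[0])[0]*4;cv2.circle(im,tuple(np.int32(c)),4,(0,0,255),-1)
    ov.append(im)
cv2.imwrite("pics/ov.png",cv2.resize(np.hstack([ov[0][600:1250,600:1500],ov[1][550:1200,500:1400]]),(800,290),interpolation=cv2.INTER_AREA))
cv2.imwrite("pics/ov.png",np.vstack([cv2.resize(ov[0][600:1250,600:1500],(415,300)),cv2.resize(ov[1][550:1200,500:1400],(415,300))]))
E
python3 m.py
```

```text
[np.float64(4584.0), np.float64(5249.0)] [np.float64(7212.0), np.float64(5276.0)] [np.float64(4579.0), np.float64(5208.0)]
lid (array([ 0.55072116, -0.14403014,  0.16870493,  0.5511036 ]), np.float64(0.12034974664522513))
both [ 0.5507196  -0.14404646  0.16874476  0.55128505] 0.22879557928624383 [ 0.54499841 -0.14502115  0.15979228]Traceback (most recent call last):
  File "m.py", line 19, in <module>
    S=[(p,np.maximum(sil("stand",p),k if (k:=sil("key",p)) is not None else 0)) for p in ps]
          ~~~~~~~~~~^^^^^^^^^^^^^^^^^^^^^^^^^^^^^^^^^^^^^^^^^^^^^^^^^^^^^^^^^^
TypeError: '>=' not supported between instances of 'NoneType' and 'float'
```

```bash
sed -i 's/return np.float64(q\[0\]\["region"\]) if q else None/return np.float64(q[0]["region"]) if q else np.zeros((384,512))/' h.py
sed -i 's/^S=.*/S=[(p,np.maximum(sil("stand",p),sil("key",p))) for p in ps];print([m.sum() for _,m in S]);S=[t for t in S if t[1].sum()>900]/' m.py; python3 m.py
```

```text
[np.float64(4451.0), np.float64(5396.0)] [np.float64(7164.0), np.float64(5415.0)] [np.float64(4442.0), np.float64(5230.0)]
lid (array([ 0.54943214, -0.14340716,  0.16934666,  0.56541454]), np.float64(0.13575477101634126))
both [ 0.55068766 -0.14418406  0.16865463  0.55716255] 0.24085151028612306 [ 0.54505339 -0.14514342  0.16023756]
[np.float64(1053.0), np.float64(994.0)]
stand (array([ 0.48431705, -0.42388265, -0.2431274 ]), np.float64(0.09611912384068366))
pot [[0.788, -0.234, 0.015], [0.79, -0.316, 0.015], [0.705, -0.317, 0.015], [0.703, -0.236, 0.015]]
clip [[0.433, -0.21, 0.015], [0.448, -0.211, 0.015], [0.442, -0.311, 0.015], [0.427, -0.31, 0.015]]
```

View pics/ov.png

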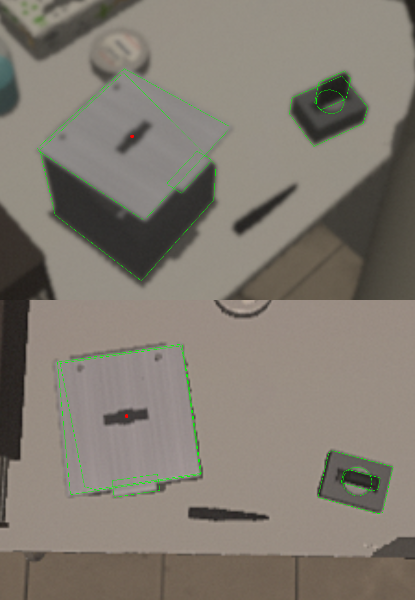

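```bash
cat >> h.py <<'E'
from scipy.spatial.transform import Rotation as Ro
Q=(.5507,-.1442,.1687)
def delta(pos,R=None):
    s=r.sense();R0=np.array(s["ee_rot"]);t=R0.T@(np.array(pos)-s["tcp_pos"])/.75
    a=np.zeros(3) if R is None else Ro.from_matrix(R0.T@R).as_rotvec()/np.pi
    print("tcp",np.round(s["tcp_pos"],4),"t",t.round(4),"a",a.round(4),"dist",round(np.linalg.norm(t)*750),"deg",round(np.linalg.norm(a)*180,1))
E
python3 - <<'E'
from h import *
p,R=slot(*Q,0);print(p,R.round(3).tolist())
P=p+R@[-.062,0,0];print("press",P)
delta([P[0],P[1],.245]);delta([P[0],P[1],P[2]+.019])
E
```

```text
[ 0.54841155 -0.14458977  0.11789624] [[0.893, -0.168, -0.417], [0.152, 0.986, -0.071], [0.423, 0.0, 0.906]]
press [ 0.49301816 -0.1540243   0.09169391]
tcp [ 0.1864 -0.5965  0.2416] t [-0.0046  0.4413  0.5662] a [0. 0. 0.] dist 538 deg 0.0
tcp [ 0.1864 -0.5965  0.2416] t [0.1745 0.4413 0.5662] a [0. 0. 0.] dist 554 deg 0.0
```

Call:
play_rows(
  commands=[
    {"fingers": 1,"tx": -0.01,"ty": 0.4413,"tz": 0.5662,"ax": 0,"ay": 0,"az": 0},
    {"fingers": 1,"tx": -0.01,"ty": 0.4413,"tz": 0.5662,"ax": 0,"ay": 0,"az": 0},
    {"fingers": 1,"tx": -0.01,"ty": 0.4413,"tz": 0.5662,"ax": 0,"ay": 0,"az": 0},
    {"fingers": 1,"tx": -0.01,"ty": 0.4413,"tz": 0.5662,"ax": 0,"ay": 0,"az": 0},
    {"fingers": 1,"tx": -0.01,"ty": 0.4413,"tz": 0.5662,"ax": 0,"ay": 0,"az": 0},
  ],
)

```text
time_s: 2.32
tcp_pos: [0.3057, -0.4238, 0.2446]
ee_rot: [[0.0, -0.298, 0.955], [-0.0, 0.955, 0.298], [-1.0, -0.0, 0.0]]
wrist_force: [0.7, -0.5, 0.1]
gripper_width: 0.705
```

```bash
python3 -c "
from h import *
delta([.493,-.154,.25])"
```

```text
tcp [ 0.3057 -0.4238  0.2446] t [-0.0072  0.269   0.3455] a [0. 0. 0.] dist 328 deg 0.0
```

Call:
play_rows(
  commands=[
    {"fingers": 1,"tx": -0.007,"ty": 0.269,"tz": 0.3455,"ax": 0,"ay": 0,"az": 0},
    {"fingers": 1,"tx": -0.007,"ty": 0.269,"tz": 0.3455,"ax": 0,"ay": 0,"az": 0},
    {"fingers": 1,"tx": -0.007,"ty": 0.269,"tz": 0.3455,"ax": 0,"ay": 0,"az": 0},
    {"fingers": 1,"tx": -0.007,"ty": 0.269,"tz": 0.3455,"ax": 0,"ay": 0,"az": 0},
    {"fingers": 1,"tx": -0.007,"ty": 0.269,"tz": 0.3455,"ax": 0,"ay": 0,"az": 0},
  ],
)

```text
time_s: 2.73
tcp_pos: [0.4245, -0.2523, 0.2483]
ee_rot: [[0.001, -0.298, 0.954], [-0.0, 0.954, 0.298], [-1.0, -0.001, 0.001]]
wrist_force: [0.3, -1.1, -0.0]
gripper_width: 0.327
```

```bash
python3 -c "
from h import *
delta([.493,-.154,.25])"
```

```text
tcp [ 0.4245 -0.2523  0.2483] t [-0.0022  0.0978  0.1262] a [0. 0. 0.] dist 120 deg 0.0
```

Call:
play_rows(
  commands=[
    {"fingers": 1,"tx": -0.002,"ty": 0.0978,"tz": 0.1262,"ax": 0,"ay": 0,"az": 0},
    {"fingers": 1,"tx": -0.002,"ty": 0.0978,"tz": 0.1262,"ax": 0,"ay": 0,"az": 0},
    {"fingers": 1,"tx": -0.002,"ty": 0.0978,"tz": 0.1262,"ax": 0,"ay": 0,"az": 0},
    {"fingers": 1,"tx": -0.002,"ty": 0.0978,"tz": 0.1262,"ax": 0,"ay": 0,"az": 0},
    {"fingers": 1,"tx": -0.002,"ty": 0.0978,"tz": 0.1262,"ax": 0,"ay": 0,"az": 0},
  ],
)

```text
time_s: 3.15
tcp_pos: [0.4931, -0.1543, 0.2492]
ee_rot: [[-0.0, -0.301, 0.953], [0.0, 0.953, 0.301], [-1.0, 0.0, -0.0]]
wrist_force: [-0.2, -0.5, -1.0]
gripper_width: 0.023
```

Call:
play_rows(
  commands=[
    {"fingers": 1,"tx": 0.033,"ty": 0,"tz": 0,"ax": 0,"ay": 0,"az": 0},
    {"fingers": 1,"tx": 0.066,"ty": 0,"tz": 0,"ax": 0,"ay": 0,"az": 0},
    {"fingers": 1,"tx": 0.1,"ty": 0,"tz": 0,"ax": 0,"ay": 0,"az": 0},
    {"fingers": 1,"tx": 0.133,"ty": 0,"tz": 0,"ax": 0,"ay": 0,"az": 0},
    {"fingers": 1,"tx": 0.165,"ty": 0,"tz": 0,"ax": 0,"ay": 0,"az": 0},
  ],
)

```text
time_s: 3.57
tcp_pos: [0.4924, -0.1571, 0.1254]
ee_rot: [[0.003, -0.297, 0.955], [-0.001, 0.955, 0.297], [-1.0, -0.001, 0.002]]
wrist_force: [1.1, -0.5, 1.9]
gripper_width: 0.002
```

Contact with ~2 N, as expected. Press on gently.

Call:
play_rows(
  commands=[
    {"fingers": 1,"tx": 0.004,"ty": 0,"tz": 0,"ax": 0,"ay": 0,"az": 0},
    {"fingers": 1,"tx": 0.008,"ty": 0,"tz": 0,"ax": 0,"ay": 0,"az": 0},
    {"fingers": 1,"tx": 0.01,"ty": 0,"tz": 0,"ax": 0,"ay": 0,"az": 0},
    {"fingers": 1,"tx": 0.012,"ty": 0,"tz": 0,"ax": 0,"ay": 0,"az": 0},
  ],
)

```text
time_s: 3.9
tcp_pos: [0.4923, -0.1565, 0.1176]
ee_rot: [[0.001, -0.298, 0.955], [-0.0, 0.955, 0.298], [-1.0, -0.001, 0.001]]
wrist_force: [-1.3, -0.5, 1.1]
gripper_width: 0.009
```

Call:
play_rows(
  commands=[
    {"fingers": 1,"tx": 0.002,"ty": 0,"tz": 0,"ax": 0,"ay": 0,"az": 0},
    {"fingers": 1,"tx": 0.004,"ty": 0,"tz": 0,"ax": 0,"ay": 0,"az": 0},
    {"fingers": 1,"tx": 0.006,"ty": 0,"tz": 0,"ax": 0,"ay": 0,"az": 0},
    {"fingers": 1,"tx": 0.006,"ty": 0,"tz": 0,"ax": 0,"ay": 0,"az": 0},
  ],
)

```text
time_s: 4.23
tcp_pos: [0.4931, -0.1564, 0.1149]
ee_rot: [[0.003, -0.3, 0.954], [-0.001, 0.954, 0.3], [-1.0, -0.002, 0.002]]
wrist_force: [-5.6, 0.1, 13.3]
gripper_width: 0.007
```

```bash
cat >> h.py <<'E'
def Rt(x,y):
    x=np.array(x)/np.linalg.norm(x);y=np.array(y)-x*np.dot(x,y);y/=np.linalg.norm(y);return np.column_stack([x,y,np.cross(x,y)])
KX,KY,KA=.4843,-.4239,-.2431
RG=Rt([0,0,-1],[-np.cos(KA),-np.sin(KA),0])
E
python3 -c "
from h import *
delta([KX,KY,.2],RG)"
```

```text
tcp [ 0.4931 -0.1564  0.1149] t [-0.113  -0.337  -0.1179] a [-3.258e-01  2.000e-04  1.000e-03] dist 281 deg 58.6
```

Call:
play_rows(
  commands=[
    {"fingers": 1,"tx": -0.055,"ty": 0,"tz": 0,"ax": 0,"ay": 0,"az": 0},
    {"fingers": -1,"tx": -0.113,"ty": 0,"tz": 0,"ax": -0.04,"ay": 0,"az": 0},
    {"fingers": -1,"tx": -0.12,"ty": -0.337,"tz": -0.118,"ax": -0.326,"ay": 0,"az": 0},
    {"fingers": -1,"tx": -0.12,"ty": -0.337,"tz": -0.118,"ax": -0.326,"ay": 0,"az": 0},
    {"fingers": -1,"tx": -0.12,"ty": -0.337,"tz": -0.118,"ax": -0.326,"ay": 0,"az": 0},
  ],
)

```text
time_s: 4.65
tcp_pos: [0.4901, -0.2675, 0.2001]
ee_rot: [[0.005, -0.696, 0.718], [-0.001, 0.718, 0.696], [-1.0, -0.004, 0.003]]
wrist_force: [0.8, 0.4, -0.7]
gripper_width: 0.221
```

```bash
python3 -c "
from h import *
delta([KX,KY,.2],RG);print(r.sense()['joints'])"
```

```text
tcp [ 0.4901 -0.2675  0.2001] t [ 0.0002 -0.1445 -0.1506] a [-0.1778  0.0006  0.0016] dist 157 deg 32.0
[-1.19988933e+01  1.73977335e+01 -1.27900604e+01 -1.74393993e-02
 -5.95134010e+01 -3.39191650e+01]
```

Call:
play_rows(
  commands=[
    {"fingers": -1,"tx": 0,"ty": -0.1445,"tz": -0.1506,"ax": -0.1778,"ay": 0,"az": 0.0016},
    {"fingers": -1,"tx": 0,"ty": -0.1445,"tz": -0.1506,"ax": -0.1778,"ay": 0,"az": 0.0016},
    {"fingers": -1,"tx": 0,"ty": -0.1445,"tz": -0.1506,"ax": -0.1778,"ay": 0,"az": 0.0016},
    {"fingers": -1,"tx": 0,"ty": -0.1445,"tz": -0.1506,"ax": -0.1778,"ay": 0,"az": 0.0016},
    {"fingers": -1,"tx": 0,"ty": -0.1445,"tz": -0.1506,"ax": -0.1778,"ay": 0,"az": 0.0016},
  ],
)

```text
time_s: 5.07
tcp_pos: [0.4816, -0.4292, 0.1976]
ee_rot: [[-0.002, -0.969, 0.248], [-0.0, 0.248, 0.969], [-1.0, 0.002, -0.001]]
wrist_force: [1.6, 0.7, -0.2]
gripper_width: 0.6
```

```bash
cat > m2.py <<'E'
from h import *
ps=[viewer.capture("scene"),viewer.capture("top")]
L=[(p,sil("case_lid",p)) for p in ps]
print([m.sum() for _,m in L])
pl=lambda q:[slot(*q)[0]+P@slot(*q)[1].T for P in LID]
# lid-only fit, free angle then shut
print("free",fit(L,pl,[*Q,0.05],[.005,.005,.03,.05]))
b=fit(L,lambda q:pl([*q,0]),list(Q),[.005,.005,.03]);print("shut",b,slot(*b[0],0)[0])
for p in ps:
    for n in("lid_slot","lid_tab"):
        f=spotter.find_in(n,p);print(n,[(np.round(q["uv"],1).tolist(),round(q["score"],2)) for q in f[:2]],proj(p,slot(*b[0],0)[0]).round(1).tolist())
ov=[]
for p,c in zip(ps,((150,150,150),(130,140,140))):
    im=cv2.resize(p["image"][:,:,::-1],None,fx=4,fy=4)
    for P in pl([*b[0],0]): cv2.polylines(im,[cv2.convexHull(np.int32((proj(p,P)+.5)*4))],True,(0,255,0),1)
    pp,R=slot(*b[0],0)
    S=pp+np.array([[x,y,0] for x,y in((-.0065,-.025),(-.0065,.025),(.0065,.025),(.0065,-.025))])@R.T
    cv2.polylines(im,[np.int32((proj(p,S)+.5)*4)],True,(0,0,255),1)
    ov.append(im)
cv2.imwrite("pics/ov2.png",np.hstack([ov[0][700:1300,680:1080],ov[1][600:1200,560:960]]))
E
python3 m2.py;python3 -c "
from h import *
delta([KX,KY,.2],RG)"
```

```text
[np.float64(3705.0), np.float64(3107.0)]
free (array([ 0.54933448, -0.13572355,  0.23111014, -0.23294318]), np.float64(0.5870645589399841))
shut (array([ 0.55065675, -0.13879605,  0.18494539]), np.float64(0.6099848624421481)) [ 0.54837493 -0.13922294  0.11789624]
lid_slot [([211.7, 242.9], 0.79)] [[219.2, 235.8]]
lid_tab [([211.0, 242.2], 0.88)] [[219.2, 235.8]]
lid_slot [([184.0, 190.7], 0.74)] [[193.3, 201.3]]
lid_tab [([180.4, 194.1], 0.72)] [[193.3, 201.3]]
tcp [ 0.4824 -0.422   0.1985] t [-0.002  -0.0031 -0.0018] a [-0.0022  0.0004 -0.0013] dist 3 deg 0.5
```

View pics/ov2.png

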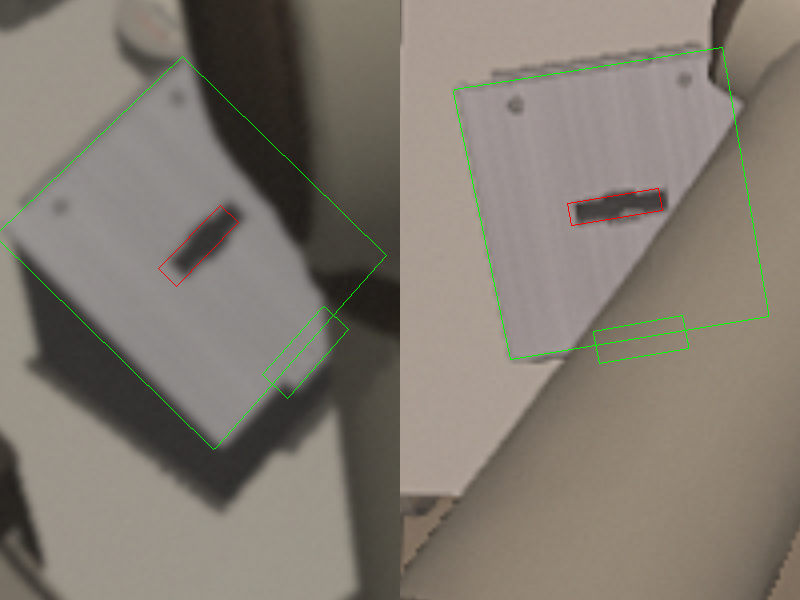

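Call:
play_rows(
  commands=[
    {"fingers": -1,"tx": 0.05,"ty": -0.003,"tz": -0.002,"ax": -0.002,"ay": 0,"az": -0.001},
    {"fingers": -1,"tx": 0.09,"ty": -0.003,"tz": -0.002,"ax": -0.002,"ay": 0,"az": -0.001},
    {"fingers": -1,"tx": 0.13,"ty": -0.003,"tz": -0.002,"ax": -0.002,"ay": 0,"az": -0.001},
    {"fingers": -1,"tx": 0.16,"ty": -0.003,"tz": -0.002,"ax": -0.002,"ay": 0,"az": -0.001},
    {"fingers": -1,"tx": 0.1767,"ty": -0.003,"tz": -0.002,"ax": -0.002,"ay": 0,"az": -0.001},
  ],
)

```text
time_s: 5.88
tcp_pos: [0.4819, -0.4229, 0.0623]
ee_rot: [[-0.005, -0.97, 0.242], [0.005, 0.242, 0.97], [-1.0, 0.006, 0.003]]
wrist_force: [0.2, 0.2, 0.2]
gripper_width: 1.003
```

Call:
play_rows(
  commands=[
    {"fingers": -1,"tx": 0,"ty": 0,"tz": 0,"ax": 0,"ay": 0,"az": 0},
  ],
)

```text
time_s: 5.97
tcp_pos: [0.4815, -0.4227, 0.062]
ee_rot: [[-0.007, -0.97, 0.242], [0.006, 0.242, 0.97], [-1.0, 0.008, 0.004]]
wrist_force: [-0.7, 0.5, -1.5]
gripper_width: 1.002
```

```bash
python3 - <<'E'
from h import *
delta([KX,KY,.066],RG)
p=viewer.capture("scene");im=cv2.resize(p["image"][:,:,::-1],None,fx=4,fy=4)
cv2.imwrite("pics/g.png",im[550:1100,1050:1600])
E
```

```text
tcp [ 0.4815 -0.4227  0.062 ] t [-0.0054 -0.0039 -0.0006] a [-0.0005  0.0012 -0.0026] dist 5 deg 0.5
```

View pics/g.png

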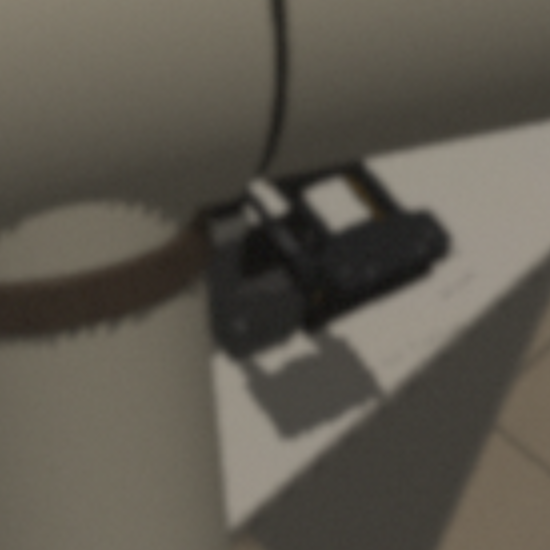

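Call:
play_rows(
  commands=[
    {"fingers": -1,"tx": -0.0054,"ty": -0.0039,"tz": 0,"ax": 0,"ay": 0.0012,"az": -0.0026},
    {"fingers": 1,"tx": -0.0054,"ty": -0.0039,"tz": 0,"ax": 0,"ay": 0.0012,"az": -0.0026},
    {"fingers": 1,"tx": -0.0054,"ty": -0.0039,"tz": 0,"ax": 0,"ay": 0.0012,"az": -0.0026},
    {"fingers": 1,"tx": -0.0054,"ty": -0.0039,"tz": 0,"ax": 0,"ay": 0.0012,"az": -0.0026},
    {"fingers": 1,"tx": -0.0054,"ty": -0.0039,"tz": 0,"ax": 0,"ay": 0.0012,"az": -0.0026},
  ],
)

```text
time_s: 6.43
tcp_pos: [0.4862, -0.4257, 0.0704]
ee_rot: [[0.007, -0.97, 0.242], [-0.005, 0.242, 0.97], [-1.0, -0.008, -0.003]]
wrist_force: [-0.8, 0.1, 0.1]
gripper_width: 0.784
```

Call:
play_rows(
  commands=[
    {"fingers": 1,"tx": 0,"ty": 0,"tz": 0,"ax": 0,"ay": 0,"az": 0},
    {"fingers": 1,"tx": 0,"ty": 0,"tz": 0,"ax": 0,"ay": 0,"az": 0},
    {"fingers": 1,"tx": 0,"ty": 0,"tz": 0,"ax": 0,"ay": 0,"az": 0},
    {"fingers": 1,"tx": 0,"ty": 0,"tz": 0,"ax": 0,"ay": 0,"az": 0},
    {"fingers": 1,"tx": 0,"ty": 0,"tz": 0,"ax": 0,"ay": 0,"az": 0},
  ],
)

```text
time_s: 6.85
tcp_pos: [0.4859, -0.4256, 0.0694]
ee_rot: [[0.006, -0.97, 0.242], [-0.004, 0.242, 0.97], [-1.0, -0.006, -0.002]]
wrist_force: [0.2, -0.7, 0.4]
gripper_width: 0.4
```

Call:
play_rows(
  commands=[
    {"fingers": 1,"tx": 0,"ty": 0,"tz": 0,"ax": 0,"ay": 0,"az": 0},
    {"fingers": 1,"tx": 0,"ty": 0,"tz": 0,"ax": 0,"ay": 0,"az": 0},
    {"fingers": 1,"tx": 0,"ty": 0,"tz": 0,"ax": 0,"ay": 0,"az": 0},
  ],
)

```text
time_s: 7.1
tcp_pos: [0.4859, -0.4255, 0.0694]
ee_rot: [[0.006, -0.97, 0.242], [-0.004, 0.242, 0.97], [-1.0, -0.006, -0.002]]
wrist_force: [0.7, -0.5, -0.5]
gripper_width: 0.172
```

Call:
play_rows(
  commands=[
    {"fingers": 1,"tx": 0,"ty": 0,"tz": 0,"ax": 0,"ay": 0,"az": 0},
    {"fingers": 1,"tx": 0,"ty": 0,"tz": 0,"ax": 0,"ay": 0,"az": 0},
    {"fingers": 1,"tx": 0,"ty": 0,"tz": 0,"ax": 0,"ay": 0,"az": 0},
    {"fingers": 1,"tx": 0,"ty": 0,"tz": 0,"ax": 0,"ay": 0,"az": 0},
  ],
)

```text
time_s: 7.43
tcp_pos: [0.4858, -0.4255, 0.0694]
ee_rot: [[0.006, -0.97, 0.242], [-0.004, 0.242, 0.97], [-1.0, -0.006, -0.002]]
wrist_force: [-0.4, -0.6, 1.4]
gripper_width: 0.155
```

Call:
play_rows(
  commands=[
    {"fingers": 1,"tx": -0.02,"ty": 0,"tz": 0,"ax": 0,"ay": 0,"az": 0},
    {"fingers": 1,"tx": -0.04,"ty": 0,"tz": 0,"ax": 0,"ay": 0,"az": 0},
    {"fingers": 1,"tx": -0.08,"ty": 0,"tz": 0,"ax": 0,"ay": 0,"az": 0},
    {"fingers": 1,"tx": -0.12,"ty": 0,"tz": 0,"ax": 0,"ay": 0,"az": 0},
    {"fingers": 1,"tx": -0.18,"ty": 0,"tz": 0,"ax": 0,"ay": 0,"az": 0},
  ],
)

```text
time_s: 7.85
tcp_pos: [0.4838, -0.4239, 0.1994]
ee_rot: [[0.001, -0.97, 0.243], [-0.0, 0.243, 0.97], [-1.0, -0.001, 0.0]]
wrist_force: [0.7, -1.0, -1.5]
gripper_width: 0.16
```

```bash
cat >> h.py <<'E'
SL,RL=slot(*Q,0)
RI=Rt(-RL[:,2],-RL[:,0])   # tool y = -lid x
E
python3 - <<'E'
from h import *
s=r.sense();print(s["gripper_width"],s["wrist_force"])
delta(SL+RL@[0,0,.0334+.075],RI);print(SL+RL@[0,0,.108])
E
```

```text
0.15958416711494774 [ 0.68104923 -0.99505787 -1.53419806]
tcp [ 0.4838 -0.4239  0.1994] t [-0.0223  0.0628  0.3576] a [-0.1297 -0.0287 -0.1366] dist 273 deg 34.3
[ 0.50341672 -0.15225323  0.21577748]
```

Call:
play_rows(
  commands=[
    {"fingers": 1,"tx": -0.04,"ty": 0.0628,"tz": 0.3576,"ax": -0.1297,"ay": -0.0287,"az": -0.1366},
    {"fingers": 1,"tx": -0.04,"ty": 0.0628,"tz": 0.3576,"ax": -0.1297,"ay": -0.0287,"az": -0.1366},
    {"fingers": 1,"tx": -0.04,"ty": 0.0628,"tz": 0.3576,"ax": -0.1297,"ay": -0.0287,"az": -0.1366},
    {"fingers": 1,"tx": -0.04,"ty": 0.0628,"tz": 0.3576,"ax": -0.1297,"ay": -0.0287,"az": -0.1366},
  ],
)

```text
time_s: 8.18
tcp_pos: [0.4965, -0.2579, 0.2194]
ee_rot: [[0.363, -0.926, -0.105], [0.045, -0.095, 0.994], [-0.931, -0.366, 0.007]]
wrist_force: [0.1, 1.0, -1.2]
gripper_width: 0.158
```

```bash
python3 - <<'E'
from h import *
delta(SL+RL@[0,0,.0334+.075],RI)
E
```

```text
tcp [ 0.4965 -0.2579  0.2194] t [ 0.0136 -0.0201  0.1391] a [-0.0195 -0.0059 -0.0195] dist 106 deg 5.1
```

Call:
play_rows(
  commands=[
    {"fingers": 1,"tx": 0.0136,"ty": -0.0201,"tz": 0.1391,"ax": -0.0195,"ay": -0.0059,"az": -0.0195},
    {"fingers": 1,"tx": 0.0136,"ty": -0.0201,"tz": 0.1391,"ax": -0.0195,"ay": -0.0059,"az": -0.0195},
    {"fingers": 1,"tx": 0.0136,"ty": -0.0201,"tz": 0.1391,"ax": -0.0195,"ay": -0.0059,"az": -0.0195},
    {"fingers": 1,"tx": 0.0136,"ty": -0.0201,"tz": 0.1391,"ax": -0.0195,"ay": -0.0059,"az": -0.0195},
    {"fingers": 1,"tx": 0.0136,"ty": -0.0201,"tz": 0.1391,"ax": -0.0195,"ay": -0.0059,"az": -0.0195},
  ],
)

```text
time_s: 8.6
tcp_pos: [0.5036, -0.1527, 0.2157]
ee_rot: [[0.412, -0.896, -0.168], [0.071, -0.152, 0.986], [-0.908, -0.418, 0.001]]
wrist_force: [-0.1, -0.5, -2.0]
gripper_width: 0.159
```

```bash
cat > m3.py <<'E'
from h import *
import sys
def shape(P,o,R): return np.array(P)@np.array(R).T+o
SLOT=[(-.0065,-.025),(-.0065,-.009),(-.009,-.009),(-.009,.009),(-.0065,.009),(-.0065,.025),(.0065,.025),(.0065,.009),(.009,.009),(.009,-.009),(.0065,-.009),(.0065,-.025)]
s=r.sense();R0=np.array(s["ee_rot"]);tcp=np.array(s["tcp_pos"])
print(s["joints"])
delta(SL+RL@[0,0,.0334+.075],RI)
ko=tcp+R0[:,0]*.0334; KR=np.column_stack([-R0[:,1],-R0[:,2]*-1 if 0 else np.cross(-R0[:,0],-R0[:,1]),-R0[:,0]])
KEYB=KEY+[box((-.0045,.0045),(-.022,.022),(-.024,-.015))]
ov=[]
for n in("scene","top"):
    p=viewer.capture(n);im=cv2.resize(p["image"][:,:,::-1],None,fx=6,fy=6,interpolation=cv2.INTER_CUBIC)
    cv2.imwrite("pics/raw_%s.png"%n,p["image"][:,:,::-1])
    pt=lambda X:np.int32((proj(p,X)+.5)*6)
    cv2.polylines(im,[pt(shape([(*q,0) for q in SLOT],SL,RL))],True,(0,0,255),1)
    for P in LID: cv2.polylines(im,[cv2.convexHull(pt(shape(P,SL,RL)))],True,(0,255,0),1)
    for P in KEYB: cv2.polylines(im,[cv2.convexHull(pt(shape(P,ko,KR)))],True,(255,255,0),1)
    c=pt(SL+RL@[0,0,.02])[0];im=cv2.copyMakeBorder(im,400,400,400,400,cv2.BORDER_CONSTANT);c=c+400
    ov.append(im[c[1]-300:c[1]+300,c[0]-200:c[0]+200])
cv2.imwrite("pics/%s.png"%sys.argv[1],np.hstack(ov))
E
python3 m3.py pre
```

```text
[ -2.2606485    4.93082285 -27.36751198  -9.02770358 -33.79686928
  18.34682817]
tcp [ 0.5036 -0.1527  0.2157] t [-0.0007  0.0001  0.0006] a [-0.0002  0.0003 -0.0016] dist 1 deg 0.3
```

View pics/pre.png

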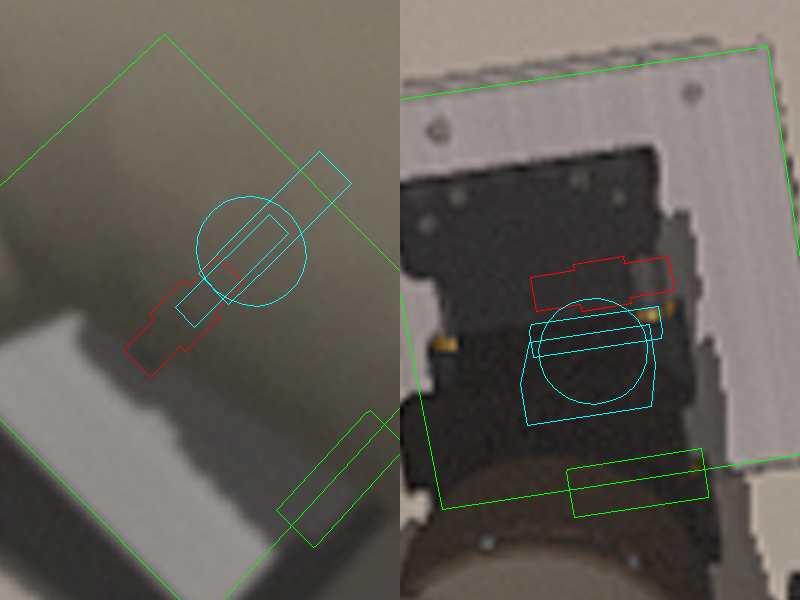

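Call:
play_rows(
  commands=[
    {"fingers": 1,"tx": -0.03,"ty": 0,"tz": -0.4,"ax": 0,"ay": 0,"az": 0},
    {"fingers": 1,"tx": -0.03,"ty": 0,"tz": -0.4,"ax": 0,"ay": 0,"az": 0},
    {"fingers": 1,"tx": -0.03,"ty": 0,"tz": -0.4,"ax": 0,"ay": 0,"az": 0},
    {"fingers": 1,"tx": -0.03,"ty": 0,"tz": -0.4,"ax": 0,"ay": 0,"az": 0},
    {"fingers": 1,"tx": -0.03,"ty": 0,"tz": -0.4,"ax": 0,"ay": 0,"az": 0},
  ],
)

```text
time_s: 9.12
tcp_pos: [0.5314, -0.3639, 0.2293]
ee_rot: [[0.413, -0.896, -0.163], [0.069, -0.147, 0.987], [-0.908, -0.418, 0.001]]
wrist_force: [1.2, -0.4, 0.4]
gripper_width: 0.157
```

Call:
play_rows(
  commands=[
    {"fingers": 1,"tx": 0,"ty": 0,"tz": -0.14,"ax": 0,"ay": 0,"az": 0},
    {"fingers": 1,"tx": 0,"ty": 0,"tz": -0.14,"ax": 0,"ay": 0,"az": 0},
    {"fingers": 1,"tx": 0,"ty": 0,"tz": -0.14,"ax": 0,"ay": 0,"az": 0},
    {"fingers": 1,"tx": 0,"ty": 0,"tz": -0.14,"ax": 0,"ay": 0,"az": 0},
  ],
)

```text
time_s: 9.45
tcp_pos: [0.5479, -0.4705, 0.2269]
ee_rot: [[0.411, -0.898, -0.158], [0.066, -0.143, 0.987], [-0.909, -0.417, 0.001]]
wrist_force: [0.6, 0.1, -0.4]
gripper_width: 0.161
```

```bash
cat > m4.py <<'E'
from h import *
from m3s import SLOT
imgs=[]
ps=[]
for n in("scene","top"):
    fr=[viewer.capture(n) for _ in range(4)]
    p=fr[-1];p["avg"]=np.mean([f["image"].astype(float).mean(2) for f in fr],0);ps.append(p)
S3=np.array([(*q,0) for q in SLOT])
def pose(q): # slot free on plane of shut lid: x,y of slot in world & yaw, lid shut
    o,R=slot(*q,0);return o,R
def tmpl(p,q):
    o,R=pose(q);S=8;m=np.zeros((384*S,512*S),np.uint8)
    cv2.fillPoly(m,[np.int32(np.round((proj(p,S3@R.T+o)+.5)*S))],255)
    t=cv2.resize(m,(512,384),interpolation=cv2.INTER_AREA)/255.
    return cv2.GaussianBlur(t,(0,0),.8)
def win(p):
    o,R=slot(*Q,0);P=proj(p,np.array([[x,y,0] for x in(-.024,.024) for y in(-.036,.036)])@R.T+o)
    m=np.zeros((384,512),np.uint8);cv2.fillConvexPoly(m,cv2.convexHull(np.int32(P)),1);return m>0
W=[win(p) for p in ps]
def cost(q,idx):
    e=0
    for i in idx:
        t=tmpl(ps[i],q)[W[i]];a=ps[i]["avg"][W[i]]
        e-=np.corrcoef(t,-a)[0,1]
    return e
for idx in((0,),(1,),(0,1)):
    x0=np.array(Q);st=np.vstack([x0]+[x0+np.eye(3)[i]*[.006,.006,.06][i] for i in range(3)])
    o=minimize(cost,x0,args=(idx,),method="Nelder-Mead",options=dict(initial_simplex=st,maxiter=150,xatol=1e-5,fatol=1e-6))
    print(idx,o.x.round(4),o.fun.round(4),pose(o.x)[0].round(4),"Q:",round(cost(Q,idx),4))
    qb=o.x
ov=[]
for p in ps:
    im=cv2.resize(np.uint8(p["avg"]),None,fx=8,fy=8,interpolation=cv2.INTER_CUBIC);im=cv2.cvtColor(im,cv2.COLOR_GRAY2BGR)
    o,R=pose(qb);f=lambda X:np.int32((proj(p,X)+.5)*8)
    cv2.polylines(im,[f(S3@R.T+o)],True,(0,0,255),1)
    for P in LID: cv2.polylines(im,[cv2.convexHull(f(P@R.T+o))],True,(0,255,0),1)
    c=f(o)[0];ov.append(cv2.resize(im[c[1]-450:c[1]+450,c[0]-300:c[0]+300],(400,600)))
cv2.imwrite("pics/slot.png",np.hstack(ov))
E
grep '^SLOT' m3.py > m3s.py; python3 m4.py
```

```text
(0,) [ 0.5505 -0.1447  0.1726] -0.993 [ 0.5482 -0.1451  0.1179] Q: -0.9908
(1,) [ 0.5513 -0.1421  0.1724] -0.9571 [ 0.549  -0.1425  0.1179] Q: -0.9195
(0, 1) [ 0.5508 -0.1428  0.1718] -1.9257 [ 0.5485 -0.1432  0.1179] Q: -1.9103
```

View pics/slot.png

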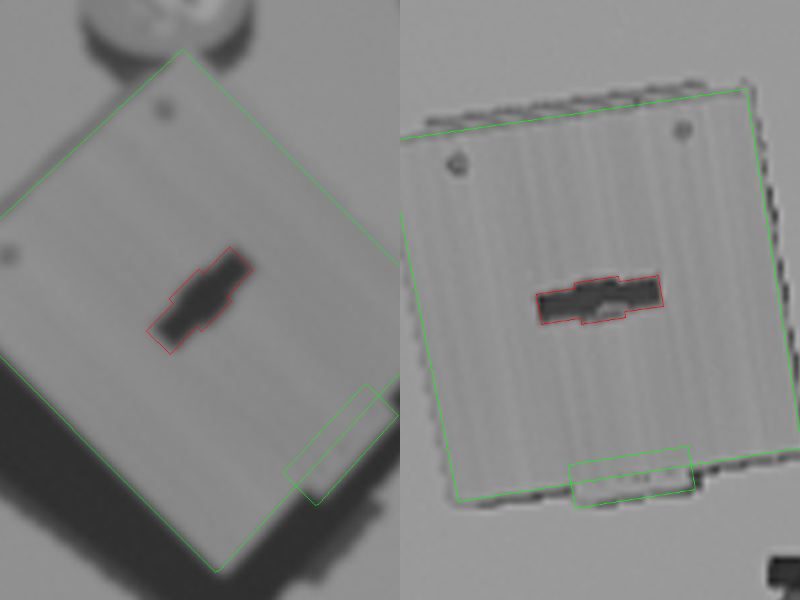

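```bash
sed -i 's/c=pt(SL+RL@\[0,0,.02\])\[0\]/c=pt(ko)[0]/' m3.py; python3 m3.py kv; python3 - <<'E'
from h import *
# visibility and candidate
s=r.sense();print(s["tcp_pos"],s["joints"])
for n in("scene","top"):
    p=viewer.capture(n);o=-np.array(p["R"]).T@p["t"];print(n,o.round(3))
    f=spotter.silhouettes("key",p);print([(q["uv"],q["score"],q["region"].sum()) for q in f[:2]])
E
```

```text
[-34.91930918  25.52941927   8.22933222 -20.66000315 -56.30535444
  53.51658091]
tcp [ 0.5491 -0.4628  0.23  ] t [2.060e-02 3.000e-04 4.184e-01] a [-0.0007 -0.0001 -0.0015] dist 314 deg 0.3
[ 0.54914774 -0.46286684  0.22994405] [-34.92309289  25.5423341    8.24298547 -20.65966957 -56.30570827
  53.51649409]
scene [0.12  0.164 0.926]
[]
top [ 0.421 -0.26   1.103]
[]
```

View pics/kv.png

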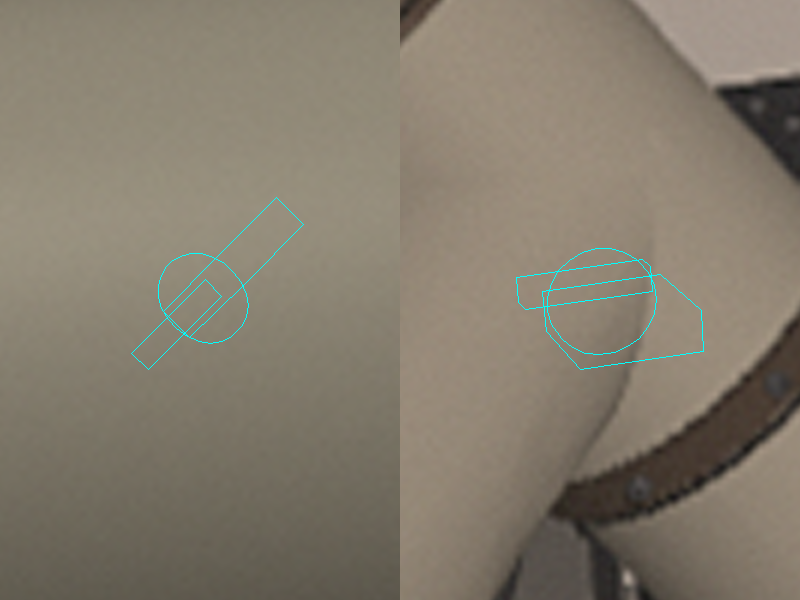

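```bash
python3 - <<'E'
from h import *
p=viewer.capture("top")
im=cv2.imread("pics/t0.png")
sx,sy=800/512,600/384
f=lambda X:((proj(p,X)+.5)*[sx,sy])
R=Rz(KA);o=np.array([KX,KY,.036])
c=f(o)[0];a=np.int32(c)-[40,40]
crop=cv2.resize(im[a[1]:a[1]+80,a[0]:a[0]+80],(640,640)[:2],interpolation=cv2.INTER_CUBIC)
crop=cv2.convertScaleAbs(crop,alpha=1.8)
ov=crop.copy()
g=lambda X:np.int32((f(X@R.T+o)-a)*8)
for P in KEY[:1]+[KEY[1]]+[box((-.03,.03),(-.04,.04),(0,0))]+[box((-.008,.008),(-.027,.027),(0,0))]: cv2.polylines(ov,[cv2.convexHull(g(P))],True,(0,255,0),1)
cv2.imwrite("pics/k0.png",cv2.resize(np.hstack([crop,ov]),(800,400)))
E
```

```text
(no output)
```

View pics/k0.png

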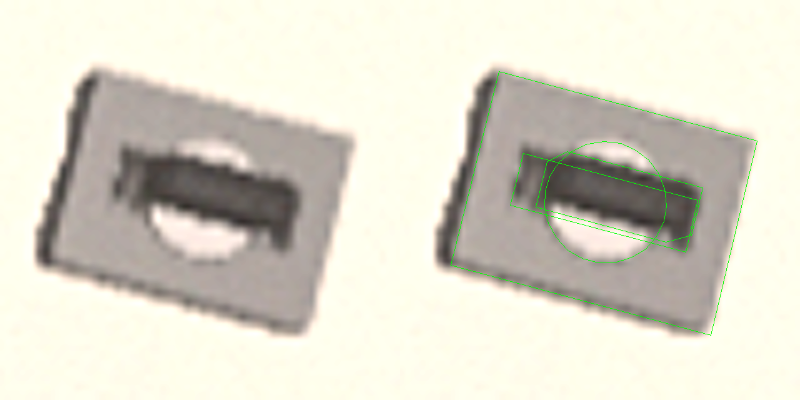

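```bash
sed -i 's/^Q=.*/Q=(.5509,-.1424,.172)/' h.py; cat > d.py <<'E'
from h import *
import sys
h=float(sys.argv[1]);dx=float(sys.argv[2]) if len(sys.argv)>2 else 0;dy=float(sys.argv[3]) if len(sys.argv)>3 else 0
s=r.sense();R0=np.array(s["ee_rot"])
l=RL.T@(np.array(s["tcp_pos"])-SL);print("lid frame tcp",(l*1000).round(1),"F lid",(RL.T@s["wrist_force"]).round(1),"M",np.round(RL.T@s["moment"],2),s["gripper_width"])
delta(SL+RL@[dx,-.0008+dy,.0334+h],RI)
E
python3 d.py .04; python3 d.py .08
```

```text
lid frame tcp [  -2.2 -316.   124.1] F lid [ 0.6  0.7 -0.4] M [ 0.    1.06 -0.04] 0.1577369415824868
tcp [ 0.549  -0.4634  0.2295] t [ 0.0669 -0.0007  0.4203] a [-0.002  -0.0005 -0.0016] dist 319 deg 0.5
lid frame tcp [  -2.2 -316.   124.1] F lid [ 0.6  0.7 -0.4] M [ 0.    1.06 -0.04] 0.1577369415824868
tcp [ 0.549  -0.4634  0.2295] t [ 1.360e-02 -4.000e-04  4.202e-01] a [-0.002  -0.0005 -0.0016] dist 315 deg 0.5
```

Call:
play_rows(
  commands=[
    {"fingers": 1,"tx": 0.01,"ty": 0,"tz": 0.42,"ax": -0.002,"ay": 0,"az": -0.0016},
    {"fingers": 1,"tx": 0.01,"ty": 0,"tz": 0.42,"ax": -0.002,"ay": 0,"az": -0.0016},
    {"fingers": 1,"tx": 0.01,"ty": 0,"tz": 0.42,"ax": -0.002,"ay": 0,"az": -0.0016},
    {"fingers": 1,"tx": 0.01,"ty": 0,"tz": 0.42,"ax": -0.002,"ay": 0,"az": -0.0016},
    {"fingers": 1,"tx": 0.01,"ty": 0,"tz": 0.42,"ax": -0.002,"ay": 0,"az": -0.0016},
  ],
)

```text
time_s: 10.62
tcp_pos: [0.5162, -0.2564, 0.2252]
ee_rot: [[0.417, -0.893, -0.17], [0.07, -0.154, 0.986], [-0.906, -0.423, -0.001]]
wrist_force: [1.4, 0.9, -0.4]
gripper_width: 0.158
```

```bash
python3 d.py .04
```

```text
lid frame tcp [  -1.2 -106.4  118.9] F lid [ 1.2  0.7 -1. ] M [ 0.14  0.95 -0.08] 0.15848499642615596
tcp [ 0.5162 -0.2564  0.2252] t [ 0.0604 -0.0015  0.1409] a [-0.0003 -0.0006  0.0002] dist 115 deg 0.1
```

Call:
play_rows(
  commands=[
    {"fingers": 1,"tx": 0.02,"ty": -0.0015,"tz": 0.06,"ax": 0,"ay": 0,"az": 0},
    {"fingers": 1,"tx": 0.04,"ty": -0.0015,"tz": 0.11,"ax": 0,"ay": 0,"az": 0},
    {"fingers": 1,"tx": 0.06,"ty": -0.0015,"tz": 0.141,"ax": 0,"ay": 0,"az": 0},
    {"fingers": 1,"tx": 0.06,"ty": -0.0015,"tz": 0.141,"ax": 0,"ay": 0,"az": 0},
    {"fingers": 1,"tx": 0.06,"ty": -0.0015,"tz": 0.141,"ax": 0,"ay": 0,"az": 0},
  ],
)

```text
time_s: 11.03
tcp_pos: [0.518, -0.1485, 0.1841]
ee_rot: [[0.415, -0.893, -0.174], [0.072, -0.158, 0.985], [-0.907, -0.421, -0.001]]
wrist_force: [0.4, -0.5, 0.1]
gripper_width: 0.156
```

```bash
python3 d.py .02;python3 m3.py ins
```

```text
lid frame tcp [-0.2 -0.4 73.2] F lid [ 0.3 -0.6 -0. ] M [-0.1   1.01 -0.03] 0.15610042856669903
tcp [ 0.518  -0.1485  0.1841] t [ 0.0264 -0.0004 -0.0005] a [ 0.001   0.     -0.0005] dist 20 deg 0.2
[ -1.69985934   8.36816949 -28.39785454  -9.98791562 -29.13242552
  19.43323295]
tcp [ 0.518  -0.1485  0.1841] t [-0.047  -0.0003  0.0006] a [ 0.001   0.     -0.0005] dist 35 deg 0.2
```

View pics/ins.png

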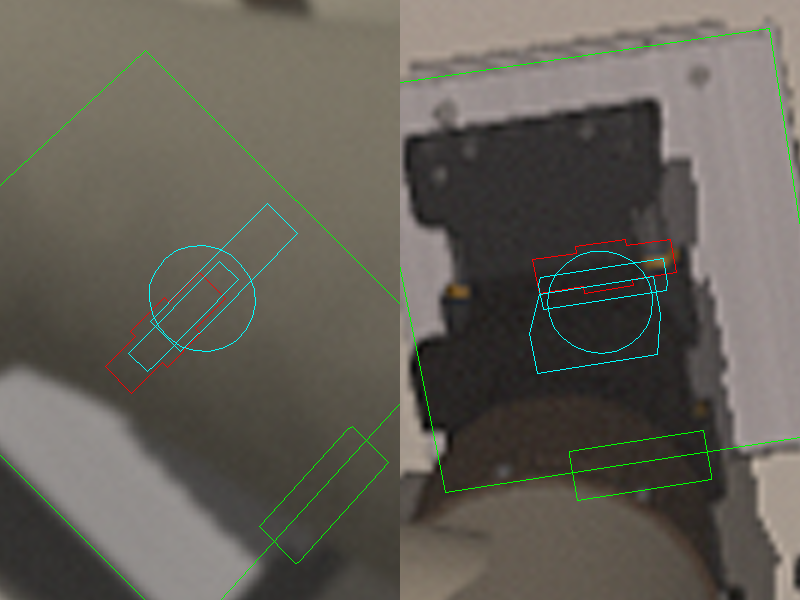

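Call:
play_rows(
  commands=[
    {"fingers": 1,"tx": 0.012,"ty": -0.0004,"tz": -0.0005,"ax": 0.001,"ay": 0,"az": -0.0005},
    {"fingers": 1,"tx": 0.018,"ty": -0.0004,"tz": -0.0005,"ax": 0.001,"ay": 0,"az": -0.0005},
    {"fingers": 1,"tx": 0.022,"ty": -0.0004,"tz": -0.0005,"ax": 0.001,"ay": 0,"az": -0.0005},
    {"fingers": 1,"tx": 0.025,"ty": -0.0004,"tz": -0.0005,"ax": 0.001,"ay": 0,"az": -0.0005},
    {"fingers": 1,"tx": 0.027,"ty": -0.0004,"tz": -0.0005,"ax": 0.001,"ay": 0,"az": -0.0005},
  ],
)

```text
time_s: 11.55
tcp_pos: [0.5273, -0.1498, 0.1658]
ee_rot: [[0.417, -0.893, -0.166], [0.07, -0.151, 0.986], [-0.906, -0.423, 0.0]]
wrist_force: [0.5, 0.3, -0.5]
gripper_width: 0.156
```

```bash
python3 d.py .012
```

```text
lid frame tcp [ 0.1 -3.3 52.8] F lid [ 0.3  0.2 -0.7] M [-0.    1.11 -0.06] 0.15623512181903718
tcp [ 0.5273 -0.1498  0.1658] t [0.0098 0.0001 0.0033] a [-0.0014 -0.0006  0.0002] dist 8 deg 0.3
```

Call:
play_rows(
  commands=[
    {"fingers": 1,"tx": 0,"ty": 0,"tz": 0.0033,"ax": -0.001,"ay": 0,"az": 0},
    {"fingers": 1,"tx": 0,"ty": 0,"tz": 0.0033,"ax": -0.001,"ay": 0,"az": 0},
  ],
)

```text
time_s: 11.72
tcp_pos: [0.5266, -0.1467, 0.1662]
ee_rot: [[0.418, -0.893, -0.17], [0.071, -0.155, 0.985], [-0.906, -0.424, -0.001]]
wrist_force: [-0.6, -0.4, 0.1]
gripper_width: 0.157
```

```bash
python3 d.py .012
```

```text
lid frame tcp [ 0.2 -0.1 53.2] F lid [-0.6 -0.3  0.3] M [ 0.02  1.08 -0.04] 0.15749046559445132
tcp [ 0.5266 -0.1467  0.1662] t [ 0.0104  0.0003 -0.0009] a [-0.0001 -0.0005  0.0004] dist 8 deg 0.1
```

Free in the slot. Descend further in small steps.

Call:
play_rows(
  commands=[
    {"fingers": 1,"tx": 0.004,"ty": 0,"tz": -0.0008,"ax": 0,"ay": 0,"az": 0},
    {"fingers": 1,"tx": 0.007,"ty": 0,"tz": -0.0008,"ax": 0,"ay": 0,"az": 0},
    {"fingers": 1,"tx": 0.0104,"ty": 0,"tz": -0.0008,"ax": 0,"ay": 0,"az": 0},
    {"fingers": 1,"tx": 0.0104,"ty": 0,"tz": -0.0008,"ax": 0,"ay": 0,"az": 0},
  ],
)

```text
time_s: 12.05
tcp_pos: [0.5301, -0.1467, 0.1587]
ee_rot: [[0.417, -0.893, -0.17], [0.071, -0.155, 0.985], [-0.906, -0.423, -0.001]]
wrist_force: [-0.0, 0.0, -1.0]
gripper_width: 0.159
```

```bash
python3 d.py .003
```

```text
lid frame tcp [ 0.1 -0.7 45. ] F lid [-0.5  0.  -0.9] M [ 0.02  1.08 -0.01] 0.15888906561891042
tcp [ 0.5301 -0.1467  0.1587] t [ 0.0115  0.0001 -0.0001] a [-0.0001 -0.0004  0.0002] dist 9 deg 0.1
```

Call:
play_rows(
  commands=[
    {"fingers": 1,"tx": 0.004,"ty": 0,"tz": 0,"ax": 0,"ay": 0,"az": 0},
    {"fingers": 1,"tx": 0.008,"ty": 0,"tz": 0,"ax": 0,"ay": 0,"az": 0},
    {"fingers": 1,"tx": 0.0115,"ty": 0,"tz": 0,"ax": 0,"ay": 0,"az": 0},
    {"fingers": 1,"tx": 0.0115,"ty": 0,"tz": 0,"ax": 0,"ay": 0,"az": 0},
  ],
)

```text
time_s: 12.38
tcp_pos: [0.5337, -0.1461, 0.1508]
ee_rot: [[0.417, -0.893, -0.17], [0.071, -0.155, 0.985], [-0.906, -0.423, -0.001]]
wrist_force: [-0.0, -0.8, -0.1]
gripper_width: 0.157
```

```bash
python3 d.py 0
```

```text
lid frame tcp [ 0.1 -0.7 36.2] F lid [-0.2 -0.8 -0. ] M [0.01 1.08 0.01] 0.1574302943685651
tcp [ 0.5337 -0.1461  0.1508] t [ 0.0038  0.0001 -0.0001] a [-0.0001 -0.0004  0.0001] dist 3 deg 0.1
```

Call:
play_rows(
  commands=[
    {"fingers": 1,"tx": 0.0013,"ty": 0,"tz": 0,"ax": 0,"ay": 0,"az": 0},
    {"fingers": 1,"tx": 0.0026,"ty": 0,"tz": 0,"ax": 0,"ay": 0,"az": 0},
    {"fingers": 1,"tx": 0.004,"ty": 0,"tz": 0,"ax": 0,"ay": 0,"az": 0},
    {"fingers": 1,"tx": 0.004,"ty": 0,"tz": 0,"ax": 0,"ay": 0,"az": 0},
  ],
)

```text
time_s: 12.72
tcp_pos: [0.5351, -0.146, 0.1488]
ee_rot: [[0.418, -0.892, -0.17], [0.071, -0.155, 0.985], [-0.906, -0.424, -0.001]]
wrist_force: [-0.4, -0.5, -0.1]
gripper_width: 0.156
```

```bash
python3 d.py 0
```

```text
lid frame tcp [ 0.5 -0.9 33.9] F lid [-0.4 -0.5  0.1] M [ 0.05  1.09 -0.01] 0.15605518601553864
tcp [ 0.5351 -0.146   0.1488] t [0.0006 0.0007 0.0001] a [-0.0001 -0.0005  0.0005] dist 1 deg 0.1
```

Call:
play_rows(
  commands=[
    {"fingers": 1,"tx": 0.0013,"ty": 0.0005,"tz": 0,"ax": 0,"ay": 0,"az": 0},
    {"fingers": 1,"tx": 0.0026,"ty": 0.0005,"tz": 0,"ax": 0,"ay": 0,"az": 0},
    {"fingers": 1,"tx": 0.0026,"ty": 0.0005,"tz": 0,"ax": 0,"ay": 0,"az": 0},
  ],
)

```text
time_s: 12.97
tcp_pos: [0.5352, -0.146, 0.1486]
ee_rot: [[0.419, -0.892, -0.171], [0.071, -0.155, 0.985], [-0.905, -0.425, -0.002]]
wrist_force: [-8.6, 1.5, 11.3]
gripper_width: 0.158
```

```bash
python3 d.py 0
```

```text
lid frame tcp [ 0.5 -0.9 33.6] F lid [-2.6  3.  13.7] M [0.86 1.63 0.03] 0.1581264510214252
tcp [ 0.5352 -0.146   0.1486] t [0.0003 0.0007 0.0001] a [ 0.0002 -0.0006  0.0008] dist 1 deg 0.2
```

Call:
play_rows(
  commands=[
    {"fingers": 1,"tx": -0.001,"ty": 0,"tz": 0,"ax": 0.03,"ay": 0,"az": 0},
    {"fingers": 1,"tx": -0.001,"ty": 0,"tz": 0,"ax": 0.06,"ay": 0,"az": 0},
    {"fingers": 1,"tx": -0.001,"ty": 0.0002,"tz": 0.0004,"ax": 0.09,"ay": 0,"az": 0},
    {"fingers": 1,"tx": -0.001,"ty": 0.0002,"tz": 0.0004,"ax": 0.12,"ay": 0,"az": 0},
  ],
)

```text
time_s: 13.3
tcp_pos: [0.5357, -0.1461, 0.1489]
ee_rot: [[0.421, -0.891, 0.173], [0.07, 0.223, 0.972], [-0.905, -0.397, 0.156]]
wrist_force: [-2.8, -0.2, 4.8]
gripper_width: 0.157
```

```bash
cat > e.py <<'E'
from h import *
s=r.sense();R0=np.array(s["ee_rot"])
l=RL.T@(np.array(s["tcp_pos"])-SL);k=RL.T@(np.array(s["tcp_pos"])+.0008*R0[:,2]-SL)
RF=Ro.from_rotvec(-RL[:,2]*np.pi/2).as_matrix()@RI
T=RL.T@R0
print("tcp lid",(l*1000).round(1),"key",(k*1000).round(1),"F lid",(RL.T@s["wrist_force"]).round(1),"M",np.round(RL.T@s["moment"],2),s["gripper_width"],"j6",s["joints"][5])
print("turn",np.degrees(np.arctan2(T[1,1],-T[0,1])),"remaining a",(Ro.from_matrix(R0.T@RF).as_rotvec()/np.pi).round(4))
E
python3 e.py
```

```text
tcp lid [ 1.  -1.  33.7] key [ 1.3 -0.3 33.7] F lid [-0.5  0.3  5.5] M [-0.12  1.06 -0.01] 0.157267722965171 j6 -1.3653945298864056
turn 21.823646897736573 remaining a [0.3788 0.0006 0.0015]
```

Call:
play_rows(
  commands=[
    {"fingers": 1,"tx": 0,"ty": 0.0008,"tz": -0.0003,"ax": 0.039,"ay": 0,"az": 0.0015},
    {"fingers": 1,"tx": 0,"ty": 0.0008,"tz": -0.0003,"ax": 0.078,"ay": 0,"az": 0.0015},
    {"fingers": 1,"tx": 0,"ty": 0.0008,"tz": -0.0002,"ax": 0.117,"ay": 0,"az": 0.0015},
    {"fingers": 1,"tx": 0,"ty": 0.001,"tz": -0.0002,"ax": 0.156,"ay": 0,"az": 0.0015},
    {"fingers": 1,"tx": 0,"ty": 0.001,"tz": 0,"ax": 0.19,"ay": 0,"az": 0.0015},
  ],
)

```text
time_s: 13.72
tcp_pos: [0.5355, -0.1459, 0.1489]
ee_rot: [[0.418, -0.64, 0.645], [0.072, 0.731, 0.678], [-0.906, -0.237, 0.352]]
wrist_force: [-1.7, -0.6, 4.6]
gripper_width: 0.161
```

```bash
python3 e.py
```

```text
tcp lid [ 0.9 -0.8 33.8] key [ 1.5 -0.4 33.8] F lid [ 0.3 -0.3  4.9] M [-0.17  0.85 -0.09] 0.1609223720321214 j6 -35.35960261828524
turn 56.08227009701852 remaining a [0.1884 0.0004 0.0002]
```

Call:
play_rows(
  commands=[
    {"fingers": 1,"tx": 0,"ty": 0.0003,"tz": -0.0003,"ax": 0.039,"ay": 0,"az": 0},
    {"fingers": 1,"tx": 0,"ty": 0.0003,"tz": -0.0003,"ax": 0.078,"ay": 0,"az": 0},
    {"fingers": 1,"tx": 0,"ty": 0.0003,"tz": -0.0003,"ax": 0.117,"ay": 0,"az": 0},
    {"fingers": 1,"tx": 0,"ty": 0.0003,"tz": -0.0003,"ax": 0.156,"ay": 0,"az": 0},
    {"fingers": 1,"tx": 0,"ty": 0.0003,"tz": -0.0003,"ax": 0.1884,"ay": 0,"az": 0},
  ],
)

```text
time_s: 14.13
tcp_pos: [0.5352, -0.146, 0.1487]
ee_rot: [[0.418, -0.171, 0.892], [0.072, 0.985, 0.155], [-0.906, -0.0, 0.424]]
wrist_force: [-1.9, -0.7, 4.8]
gripper_width: 0.156
```

Call:
play_rows(
  commands=[
    {"fingers": 1,"tx": 0,"ty": 0,"tz": 0,"ax": 0,"ay": 0,"az": 0},
  ],
)

```text
time_s: 14.22
tcp_pos: [0.5351, -0.1459, 0.1487]
ee_rot: [[0.418, -0.174, 0.892], [0.072, 0.985, 0.158], [-0.906, -0.001, 0.424]]
wrist_force: [-3.0, -1.5, 5.2]
gripper_width: 0.158
```

```bash
python3 e.py
```

```text
tcp lid [ 0.4 -0.8 33.7] key [ 1.2 -0.8 33.7] F lid [-0.8 -1.   6. ] M [-0.12  0.85 -0.04] 0.15812515728419127 j6 -69.08808130965122
turn 89.83109232664454 remaining a [0.0009 0.0004 0.    ]
```

Call:
play_rows(
  commands=[
    {"fingers": -1,"tx": 0,"ty": 0,"tz": 0,"ax": 0,"ay": 0,"az": 0},
    {"fingers": -1,"tx": 0,"ty": 0,"tz": 0,"ax": 0,"ay": 0,"az": 0},
    {"fingers": -1,"tx": 0,"ty": 0,"tz": 0,"ax": 0,"ay": 0,"az": 0},
    {"fingers": -1,"tx": 0,"ty": 0,"tz": 0,"ax": 0,"ay": 0,"az": 0},
    {"fingers": -1,"tx": 0,"ty": 0,"tz": 0,"ax": 0,"ay": 0,"az": 0},
  ],
)

```text
time_s: 14.63
tcp_pos: [0.5339, -0.1455, 0.1467]
ee_rot: [[0.414, -0.176, 0.893], [0.073, 0.984, 0.16], [-0.907, -0.001, 0.42]]
wrist_force: [-0.3, 0.3, 0.4]
gripper_width: 0.451
```

Call:
play_rows(
  commands=[
    {"fingers": -1,"tx": 0,"ty": 0,"tz": 0,"ax": 0,"ay": 0,"az": 0},
    {"fingers": -1,"tx": 0,"ty": 0,"tz": 0,"ax": 0,"ay": 0,"az": 0},
    {"fingers": -1,"tx": 0,"ty": 0,"tz": 0,"ax": 0,"ay": 0,"az": 0},
  ],
)

```text
time_s: 14.88
tcp_pos: [0.534, -0.1455, 0.1469]
ee_rot: [[0.414, -0.176, 0.893], [0.073, 0.984, 0.16], [-0.907, -0.001, 0.42]]
wrist_force: [-0.5, -0.5, 0.5]
gripper_width: 0.681
```

Call:
play_rows(
  commands=[
    {"fingers": -1,"tx": -0.02,"ty": 0,"tz": 0,"ax": 0,"ay": 0,"az": 0},
    {"fingers": -1,"tx": -0.05,"ty": 0,"tz": 0,"ax": 0,"ay": 0,"az": 0},
    {"fingers": -1,"tx": -0.1,"ty": 0,"tz": 0,"ax": 0,"ay": 0,"az": 0},
    {"fingers": -1,"tx": -0.14,"ty": 0,"tz": 0,"ax": 0,"ay": 0,"az": 0},
  ],
)

```text
time_s: 15.22
tcp_pos: [0.4898, -0.1534, 0.2435]
ee_rot: [[0.414, -0.176, 0.893], [0.073, 0.984, 0.161], [-0.908, -0.001, 0.42]]
wrist_force: [0.7, -0.1, 0.2]
gripper_width: 0.962
```

Call:
play_rows(
  commands=[
    {"fingers": -1,"tx": 0,"ty": -0.4,"tz": 0,"ax": 0,"ay": 0,"az": 0},
    {"fingers": -1,"tx": 0,"ty": -0.4,"tz": 0,"ax": 0,"ay": 0,"az": 0},
    {"fingers": -1,"tx": 0,"ty": -0.4,"tz": 0,"ax": 0,"ay": 0,"az": 0},
    {"fingers": -1,"tx": 0,"ty": -0.4,"tz": 0,"ax": 0,"ay": 0,"az": 0},
    {"fingers": -1,"tx": 0,"ty": -0.4,"tz": 0,"ax": 0,"ay": 0,"az": 0},
  ],
)

```text
time_s: 15.63
tcp_pos: [0.5273, -0.3603, 0.2428]
ee_rot: [[0.415, -0.176, 0.893], [0.073, 0.984, 0.16], [-0.907, -0.001, 0.421]]
wrist_force: [0.9, -0.2, 0.2]
gripper_width: 0.998
```

Call:
play_rows(
  commands=[
    {"fingers": -1,"tx": 0,"ty": -0.14,"tz": 0,"ax": 0,"ay": 0,"az": 0},
    {"fingers": -1,"tx": 0,"ty": -0.14,"tz": 0,"ax": 0,"ay": 0,"az": 0},
    {"fingers": -1,"tx": 0,"ty": -0.14,"tz": 0,"ax": 0,"ay": 0,"az": 0},
    {"fingers": -1,"tx": 0,"ty": -0.14,"tz": 0,"ax": 0,"ay": 0,"az": 0},
  ],
)

```text
time_s: 15.97
tcp_pos: [0.5455, -0.4665, 0.2405]
ee_rot: [[0.413, -0.172, 0.894], [0.071, 0.985, 0.156], [-0.908, -0.001, 0.419]]
wrist_force: [0.2, -0.0, -0.4]
gripper_width: 0.996
```

```bash
cat > f.py <<'E'
from h import *
KR=RL@Rz(-np.pi/2);KEYB=KEY
ov=[]
for n in("scene","top"):
    p=viewer.capture(n);im=cv2.resize(p["image"][:,:,::-1],None,fx=6,fy=6,interpolation=cv2.INTER_CUBIC)
    pt=lambda X:np.int32((proj(p,X)+.5)*6);c=pt(SL)[0]
    a=im[c[1]-300:c[1]+300,c[0]-300:c[0]+300].copy()
    for P in KEYB: cv2.polylines(im,[cv2.convexHull(pt(P@KR.T+SL))],True,(0,255,0),1)
    b=im[c[1]-300:c[1]+300,c[0]-300:c[0]+300]
    ov.append(cv2.resize(np.hstack([a,b]),(600,300)))
    for k in("pot","clip","key"):
        q=spotter.find_in(k,p);print(n,k,[(np.round(x["uv"],1).tolist(),round(x["score"],2)) for x in q[:1]])
cv2.imwrite("pics/end.png",np.vstack(ov))
E
python3 f.py
```

```text
scene pot [([211.7, 178.3], 0.6)]
scene clip [([279.4, 272.8], 0.44)]
scene key [([222.5, 233.2], 0.54)]
top pot [([258.7, 124.7], 0.8)]
top clip [([231.9, 254.1], 0.59)]
top key [([196.5, 202.3], 0.52)]
```

View pics/end.png

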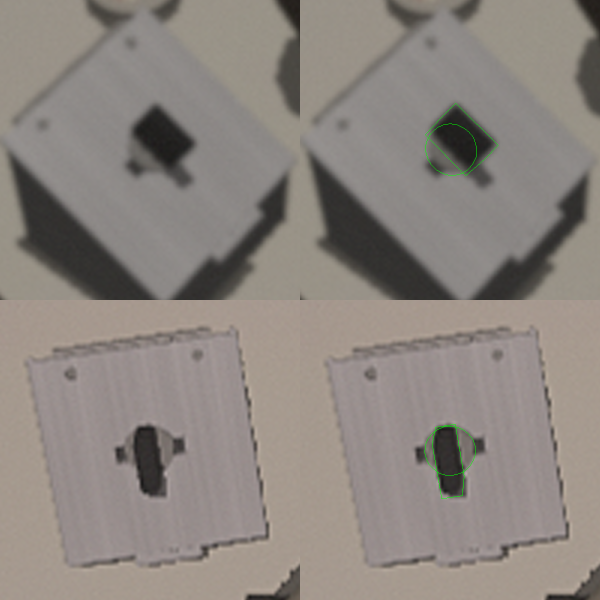

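```bash
python3 - <<'E'
from h import *
p=viewer.capture("top")
for n in("pot","clip"):
    q=spotter.silhouettes(n,p)
    if q:
        ys,xs=np.nonzero(q[0]["region"]);print(n,[onz(p,c,.015).round(3).tolist() for c in cv2.boxPoints(cv2.minAreaRect(np.float32(np.c_[xs,ys])))])
print(job.finish_job())
E
```

```text
pot [[0.785, -0.234, 0.015], [0.787, -0.313, 0.015], [0.703, -0.314, 0.015], [0.701, -0.236, 0.015]]
clip [[0.447, -0.211, 0.015], [0.448, -0.239, 0.015], [0.431, -0.239, 0.015], [0.431, -0.211, 0.015]]
the job is handed in; nothing more can be done
None
```

The case is shut and locked, and the job is handed in. I pressed the lid shut and took the key out of its stand. I then passed the crossbar through the slot until the flange met the lid, turned the key 90°, let go and backed the arm away.

- **Lid:** the last press met a hard stop at 13 N. The later slot picture matched a fully shut lid.
- **Key:** it met the lid within 0.3 mm of the depth expected for a seated flange, at about 14 N. The turn measured 89.8° with almost no resisting torque, so the bar was clear underneath. The final pictures from both cameras match a model of the key seated and turned across the slot.
- **Pot and clip:** the pot is where it started, to within about 3 mm. The arm hid most of the clip in the last picture; the end I could see had not moved, but I could not check the rest.
- **Camera disagreement:** the two cameras differed by about 2.6 mm on where the slot is along its length. I aimed close to the overhead camera's value because it had also measured the key, and the bar went in without touching the sides. The bar itself could not be seen during insertion, so that part was guided by force alone.
- **Time:** about 16 s on the robot's clock, against the 70 s limit.

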